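# Put the bench water filter into service

## Robot

A 7-joint arm with a two-finger parallel gripper is mounted at the origin on the work surface. World frame = base frame: x ahead of the robot, y to its left, z up, the work surface at z = 0. Lengths are in mm, angles in rad, forces in N, time in s.
With the tool pointing down it reaches from about 425 to 800 mm from the base axis. Payload 8.3 kg.
Tool frame: the origin (TCP) lies on the centre line of the jaws, within the pads' length; the fingertips stand 11 mm ahead of it and the grasp point (between the pads) lies 8 mm behind it; z points along the fingers, y is the line along which they close (so a half turn about z gives the same grasp; the last joint's range is limited). The gripper opens to 85 mm and grips with 20 to 120 N. Pads are 22 mm wide; open, the fingers measure 114 mm over their backs; the gripper's body (76 mm by 85 mm) begins 54 mm behind the grasp point. The pads swing forward as they close: fully open they stand 13 mm farther back than shut.
Start: joints at [-0.063, 0.383, 0.016, 1.37, -0.006, 1.388, -0.046], TCP at [624.983, 0.046, 242.279] pointing down, gripper open.
Joint ranges: [-2.95, 2.95], [-0.25, 2.06], [-1.52, 1.56], [0.18, 2.33], [-1.44, 4.58], [0.02, 2.06], [-3.01, 3.01]. Speed limits (rad/s): [2.39, 2.39, 3.01, 3.01, 3.14, 3.14, 3.14].

## Interface

Orientations are given as a unit quaternion [x, y, z, w].
In Python, from rig import robot, set_gripper, vision gives the robot as it stands. Calls block until the motion is done:
- robot.reach(position, orientation): joint-space move of the TCP to a pose.
- robot.movel(position, max_speed=150, frame=None, f_stop=None): straight line of the TCP; frame=None keeps the orientation; max_speed is the mean speed in mm/s. With f_stop (N) it stops when the force on the tool has changed by that much, and returns True; else False.
- robot.goto_joints(angles): joint-space move.
- set_gripper(opening): finger opening in mm; the grip force is fixed at half the most; returns when the fingers have stopped.
- robot.wait(seconds).
- robot.ik(position, orientation): joint angles nearest the present ones, or None.
- robot.get_obs(): the state.
- vision.grab_frame(name): name is "scene" or "side" or "wrist"; returns a dict with "pixels" (420x560x3 uint8, red, green, blue), "range_z" (420x560 float32, mm along the optical axis (not along the pixel's ray), 0 where there is no reading), "fx", "fy", "cx", "cy" (pixels), "distortion" ([k1, k2, p1, p2, k3] as OpenCV has them; the pictures are not rectified), "eye" and "orientation" of the camera in the world; the wrist camera has in their place "hand_eye" (4x4, takes a point from camera to tool coordinates, whose origin is the TCP and whose axes are the flange's). Camera axes: x right, y down, z forward; pixel columns grow to the right and rows downward; lengths in mm; the calibration is good to about 2 mm. A picture is of the moment at which its call begins: read the wrist's pose just before it.
A pose or a line that the arm cannot do raises robot.IKError and nothing moves.
- robot.sign_off(): hands the job in; it is judged then, once.
The state is a dict: "t": time; "qpos": joint angles; "qvel": joint speeds; "joint_torque": joint torques, N m; "eef_pos": TCP position; "eef_rot": TCP orientation; "contact_force": force on the tool from outside, world axes, zero at the start; "torque": the same for the moment, N m; "grip_width": finger opening in mm; "grasp_force": force on a finger pad.
Only numpy, scipy, OpenCV 4.12 (cv2) and the standard library are available. Lean on these libraries where they do the work, as an engineer would, in place of code of your own. Each camera call takes 0.05 s, during which the arm holds its last target. There are 200 camera calls.

## Task

Start the water filter from the grey switch box with three steel toggles on the bench: first flip the toggle next to the round white pilot-lamp dome (the pump) over to its other side, then flip the toggle at the opposite end of the row (the UV lamp) over as well, so that each snaps across and stays. Leave the middle toggle as it is.

Things in the scene. Friction and masses are not known exactly. Their poses are not given: they have to be found in the camera images.
- switch_box: Grey switch box fixed to the bench, 120 mm (x) by 300 mm (y), top 60 mm high. Origin: centre of its underside, z up; its -x side faces the robot, give or take 40 degrees. Toggle pivots in a row at x 0, z 62 mm: y +60 (pump), -25 (middle), -110 mm (UV lamp); collars at their feet rise 5 mm above the top. White pilot-lamp dome, 34 mm wide, 27 mm tall, on the top at x 0, y +120 mm.
- pump_bat (a joint): The pump's switch, to be flipped on first (next to the dome, box y +60 mm). Round steel bat, 7 mm thick at the foot, 13 mm at the tip, 46 mm long from its pivot. Joint: lean in rad; -0.38 fully to the box's -x side (off, as at the start), 0 upright, +0.38 fully to its +x side (on). Sprung over centre: held at either side by about 0.085 N m (under 3 N at 30 mm above the pivot); pushed past upright it snaps over and stays.
- middle_bat (a joint): A switch to leave off (middle of the row, box y -25 mm). Round steel bat, 7 mm thick at the foot, 13 mm at the tip, 46 mm long from its pivot. Joint: lean in rad; -0.38 fully to the box's -x side (off, as at the start), 0 upright, +0.38 fully to its +x side (on). Sprung over centre: held at either side by about 0.085 N m (under 3 N at 30 mm above the pivot); pushed past upright it snaps over and stays.
- lamp_bat (a joint): The UV lamp's switch, to be flipped on second (end away from the dome, box y -110 mm). Round steel bat, 7 mm thick at the foot, 13 mm at the tip, 46 mm long from its pivot. Joint: lean in rad; -0.38 fully to the box's -x side (off, as at the start), 0 upright, +0.38 fully to its +x side (on). Sprung over centre: held at either side by about 0.085 N m (under 3 N at 30 mm above the pivot); pushed past upright it snaps over and stays.

How it is judged (in metres and radians):
On the way, in this order (a step that is already met when the one before it is completed fails the run):
1. the pump toggle (by the dome) is flipped over while the UV lamp toggle is still off (value of joint pump_bat above 0.2 rad and value of joint lamp_bat below -0.1 rad), for 0.2 s.
2. the UV lamp toggle (opposite end) is flipped over with the pump still on (value of joint each of lamp_bat, pump_bat above 0.2 rad), for 0.2 s.
At the end, for the whole second after the job is handed in: The pump and UV lamp toggles both lean over to the on side (joint above 0.2 rad) and the middle toggle still leans to the off side (joint below -0.2 rad) (all of step 2 and value of joint middle_bat below -0.2 rad); the robot touches nothing.
It fails at once if the middle toggle is pushed to its centre or beyond (value of joint middle_bat above -0.05 rad).
It also fails if it takes over 35 s, if anything falls off the work surface, if the arm or the gripper's body presses on something with over 40 N, if the wrist force passes 120 N, or if a joint passes its speed limit or range.

## Working session

There is one attempt and no reset: what is moved stays moved. The work goes in short steps, each a Python script; the robot and the scene stay as the last script left them, time stands still between calls to the robot, and variables do not carry over. Pictures are saved under pics/ and viewed, at most 10 in all, crops included, and the job is handed in when it is done.

```bash
mkdir -p pics; python3 - <<'E'
from rig import robot, vision
import cv2,numpy as np,pickle
fs={}
o=robot.get_obs();print(o['t'],o['eef_pos'],o['eef_rot'])
for n in("scene","side","wrist"):
    fs[n]=vision.grab_frame(n)
    f=fs[n];print(n,f['fx'],f['cx'],f['cy'],f.get('eye'),f.get('orientation'),f['distortion'],f.get('hand_eye'))
pickle.dump((fs,o),open('f.pkl','wb'))
im=np.hstack([cv2.resize(fs[n]['pixels'],(400,300)) for n in("scene","side")])
cv2.imwrite('pics/a.png',im[:,:,::-1]); cv2.imwrite('pics/w.png',fs['wrist']['pixels'][:,:,::-1])
E
```

```text
0.0 [ 6.24526634e+02 -1.31868974e-03  2.41264091e+02] [ 7.07104714e-01  7.07108191e-01 -6.87888812e-04 -6.75095796e-04]
scene 517.6943084910214 278.102259345448 204.43055695771145 [1201.9112572    51.89660406  499.16964841] [ 0.6287103   0.62329859 -0.32921462 -0.32838995] [0.05269313 0.         0.         0.         0.        ] None
side 398.70469907913764 277.14187490255284 213.27822040105536 [ 493.28069964 -498.80820454  473.1603184 ] [ 0.88443421 -0.06040283  0.02846669 -0.46186282] [-0.0709299  0.         0.         0.         0.       ] None
wrist 324.9909325215747 279.03255241530104 208.28772220905273 None None [-0.03964804  0.          0.          0.          0.        ] [[-6.01977644e-04 -9.45362928e-01 -3.26019281e-01  8.34281287e+01]
 [ 9.99999763e-01 -4.60234233e-04 -5.11899539e-04 -3.53777091e-01]
 [ 3.33885613e-04 -3.26019512e-01  9.45362981e-01 -1.30600569e+02]
 [ 0.00000000e+00  0.00000000e+00  0.00000000e+00  1.00000000e+00]]
```

View pics/a.png

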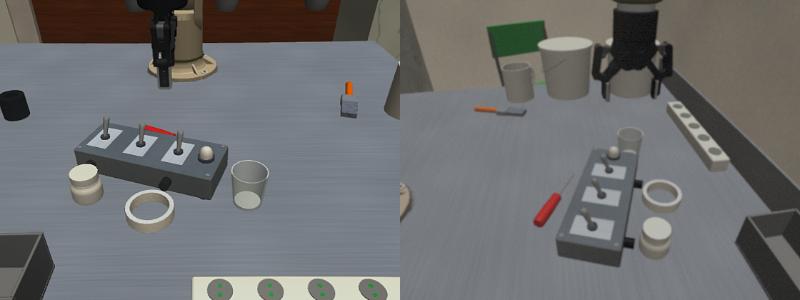

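View pics/w.png

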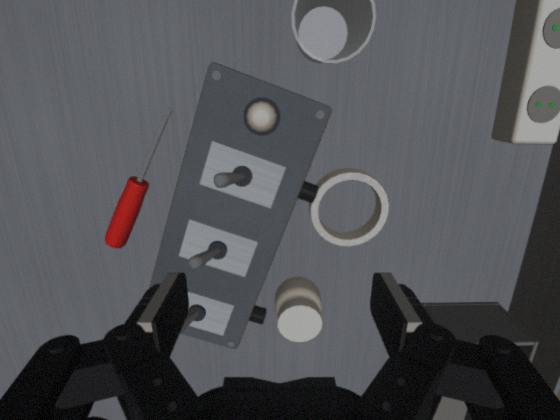

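The wrist view shows the dome at (262,116), with the pump foot at (242,176), middle foot at (217,250) and lamp foot at (197,313). All three bats lean left (world -x), and the box yaw is about -17°.

```bash
cat > h.py <<'E'
import numpy as np,cv2,pickle
from scipy.spatial.transform import Rotation as R
def pose(f,o):
    if 'hand_eye' in f:
        T=np.eye(4);T[:3,:3]=R.from_quat(o['eef_rot']).as_matrix();T[:3,3]=o['eef_pos'];T=T@np.array(f['hand_eye'])
        return T[:3,:3],T[:3,3]
    return R.from_quat(f['orientation']).as_matrix(),np.array(f['eye'])
def rays(f,o,uv):
    K=np.array([[f['fx'],0,f['cx']],[0,f['fy'],f['cy']],[0,0,1.]])
    n=cv2.undistortPoints(np.float32(uv).reshape(-1,1,2),K,np.array(f['distortion'])).reshape(-1,2)
    A,e=pose(f,o);return np.c_[n,np.ones(len(n))],A,e
def plane(f,o,uv,z):
    n,A,e=rays(f,o,uv);d=n@A.T;return e+d*((z-e[2])/d[:,2])[:,None]
def cloud(f,o):
    v,u=np.mgrid[:420,:560];n,A,e=rays(f,o,np.c_[u.ravel(),v.ravel()])
    return (n*f['range_z'].reshape(-1,1))@A.T+e
E
python3 - <<'E'
from h import *
fs,o=pickle.load(open('f.pkl','rb'))
print(plane(fs['wrist'],o,[(262,116)],75),plane(fs['wrist'],o,[(242,176),(217,250),(197,313)],64))
for n in fs:
    P=cloud(fs[n],o);ok=(fs[n]['range_z'].ravel()>0)
    ok&=(abs(P[:,2]-60)<4)&(P[:,0]>450)&(P[:,0]<800)&(abs(P[:,1])<260)
    m=ok.reshape(420,560).astype(np.uint8)
    k,l,s,c=cv2.connectedComponentsWithStats(cv2.morphologyEx(m,cv2.MORPH_OPEN,np.ones((3,3))));i=1+s[1:,4].argmax()
    uv=np.argwhere(l==i)[:,::-1]
    Q=plane(fs[n],o,uv,60)
    print(n,len(Q),np.median(P[l.ravel()==i,2]),cv2.minAreaRect(np.float32(Q[:,:2])))
    # things on top
    px=fs[n]['pixels'].reshape(-1,3).astype(int)
    t=(P[:,2]>75)&(P[:,2]<92)&(px.min(1)>120)&(P[:,0]>500)&(P[:,0]<750)&(abs(P[:,1])<200)&(fs[n]['range_z'].ravel()>0)
    print(' bright',t.sum(),np.median(P[t],0),P[t].max(0) if t.any() else '')
E
```

```text
[[608.70611353  67.22799121  75.        ]] [[ 587.76389865   10.37402326   64.        ]
 [ 558.42265477  -69.14586567   64.        ]
 [ 530.3419787  -148.6720916    64.        ]]
scene 8443 59.89721028037036 ((571.4100952148438, -43.95745849609375), (298.841552734375, 122.26992797851562), 70.26383972167969)
 bright 271 [617.20707006  72.94117983  79.46855753] [702.46106892 181.03404619  87.19604788]
side 9851 59.89864869323668 ((564.4342651367188, -49.36317443847656), (299.496337890625, 119.00316619873047), 69.82521057128906)
 bright 105 [604.19188537  61.31980484  82.924469  ] [693.28635726 171.33991737  87.28618929]
wrist 26089 58.97620889320427 ((567.2428588867188, -45.09349060058594), (297.20684814453125, 118.88568115234375), 69.8951416015625)
 bright 410 [608.4483107   69.40906074  84.0195191 ] [702.14933027 157.81812753  87.24547187]
```

Three views agree: centre is about (567.5, -46), yaw -20°, size 299×120 mm and top at z 59–60 mm. The pump and lamp feet and the dome fall where the model predicts. Now flipping the pump with shut fingers.

```bash
cat > go.py <<'E'
from h import *
from rig import robot,set_gripper,vision
a=np.deg2rad(-20);c=np.array([567.5,-46]);bx=np.array([np.cos(a),np.sin(a),0]);by=np.array([-np.sin(a),np.cos(a),0])
B=lambda x,y,z:np.r_[c,z]+bx*x+by*y
def quat():
    best=None;q0=np.array(robot.get_obs()['qpos'])
    for s in(1,-1):
        q=R.from_matrix(np.c_[s*bx,-s*by,[0,0,-1]]).as_quat()
        js=[robot.ik(B(x,y,z),q) for y in(60,-110) for x in(-52,-8) for z in(95,160)]
        if any(j is None for j in js):print('no ik',s);continue
        d=abs(np.array(js)-q0).max()
        if best is None or d<best[0]:best=(d,q)
    print(best);return best[1]
def flip(y,q):
    robot.reach(B(-52,y,160),q);robot.movel(B(-52,y,95))
    robot.movel(B(-34,y,95),max_speed=80)
    hit=robot.movel(B(-8,y,95),max_speed=40,f_stop=25)
    o=robot.get_obs();print('hit',hit,o['eef_pos'],o['contact_force'],o['t'])
    robot.movel(B(-52,y,95));robot.movel(B(-52,y,160))
def look(n,name):
    f=vision.grab_frame(n);cv2.imwrite('pics/'+name,f['pixels'][:,:,::-1])
E
python3 - <<'E'
from go import *
set_gripper(0)
q=quat();np.save('q.npy',q);flip(60,q);look('side','s1.png')
print(robot.get_obs()['t'])
E
```

```text
(np.float64(1.46184243422198), array([0.17364818, 0.98480775, 0.        , 0.        ]))
hit False [580.44387659  13.14913291  94.86768569] [ 0.12060363 -0.75579378  0.23842379] 3.7083
4.7833
```

View pics/s1.png

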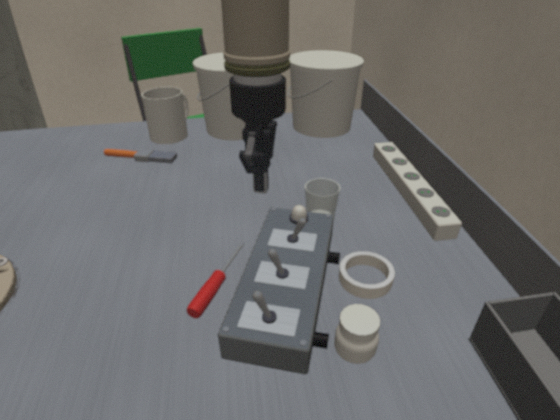

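The pump bat at (296,233) now leans right (on). The middle at (278,265) and lamp at (265,307) still lean left. Now the lamp.

```bash
python3 - <<'E'
from go import *
q=np.load('q.npy');flip(-110,q);look('side','s2.png')
print(robot.get_obs()['t'])
E
```

```text
hit False [ 522.2635474  -146.5645243    94.83357295] [-0.13136697  0.10201168  0.07158884] 7.2583
8.3333
```

View pics/s2.png

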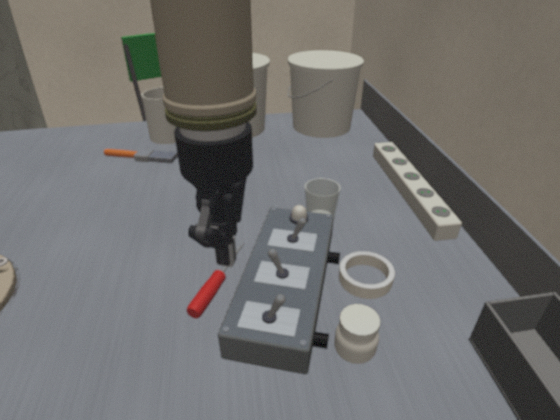

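The lamp bat at (275,307) and pump bat at (297,232) lean right (on), and the middle at (278,265) leans left (off). The gripper is clear of everything.

```bash
python3 -c "
from rig import robot
robot.wait(0.3);print(robot.sign_off())"
```

```text
the job is handed in; nothing more can be done
None
```

The pump toggle and then the UV lamp toggle were flipped on, the middle toggle is still off, and the job was handed in at about 8.6 s; the result of the judging was not shown.

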